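# Gauge the rest gap of a bench grinder, tidy the tools and shut its side cover

## Robot

A 6-joint arm with a two-finger parallel gripper is mounted at the origin on the work surface. World frame = base frame: x ahead of the robot, y to its left, z up, the work surface at z = 0. Lengths are in mm, angles in rad, forces in N, time in s.
With the tool pointing down it reaches from about 375 to 925 mm from the base axis. Payload 5.7 kg.
Tool frame: the origin (TCP) lies at the very end of the fingers, on their centre line; the grasp point (between the pads) lies 19 mm behind it (grip_depth is the distance from the TCP to the grasp point, in mm); z points along the fingers, y is the direction in which the jaws open and shut (so a half turn about z gives the same grasp; the last joint's range is limited). The gripper opens to 88 mm and grips with 3 to 60 N. Pads are 20 mm wide; open, the fingers measure 115 mm over their backs; the gripper's body (75 mm by 178 mm) begins 61 mm behind the grasp point.
Start: joints at [-1.393, 0.359, 1.51, -0, 1.272, -0.115], TCP at [173.165, -574.435, 222.623] pointing down, gripper open.
Joint ranges: [-2.97, 2.97], [-1.01, 2.36], [0.21, 2.38], [-0.96, 4.11], [0.2, 2.71], [-2.98, 2.98]. Speed limits (rad/s): [2.39, 2.39, 3.14, 3.14, 3.14, 3.14].

## Interface

Orientations are given as a unit quaternion [x, y, z, w].
In Python, from cell import * gives the robot as it stands. Calls block until the motion is done:
- movep(position, orientation): joint-space move of the TCP to a pose.
- servo_line(position, frame=None, vel=150): straight line of the TCP; frame=None keeps the orientation; vel is the mean speed in mm/s.
- goto_joints(angles): joint-space move.
- move_gripper(opening): opening from 0.0 (shut) to 1.0 (fully open); the grip force is fixed at half the most; returns when the fingers have stopped.
- hold(seconds).
- inverse_kinematics(position, orientation): joint angles nearest the present ones, or None.
- observe(): the state.
- get_image(name): name is "scene" or "top" or "wrist"; returns the picture (420x560x3 uint8, red, green, blue); there is no depth.
- camera_model(name): a dict with "fx", "fy", "cx", "cy" (pixels), "xyz" and "attitude" of the camera in the world. Camera axes: x right, y down, z forward; pixel columns grow to the right and rows downward; lengths in mm; the calibration is good to about 2 mm. A picture is of the moment at which its call begins: read the wrist's pose just before it. camera_model takes no time and is no camera call; for the wrist camera it gives the pose at the moment of the call.
A pose or a line that the arm cannot do raises IKError and nothing moves.
- hand_in(): hands the job in, once; it reports no verdict.
The state is a dict: "time_s": time; "q": joint angles; "joint_vel": joint speeds; "joint_torque": joint torques, N m; "tcp_pos": TCP position; "tcp_rot": TCP orientation; "force": force on the tool from outside, world axes, zero at the start; "moment": the same for the moment, N m; "grip_width": opening from 0.0 (shut) to 1.0 (fully open).
Only numpy, scipy, OpenCV 4.12 (cv2) and the standard library are available. Lean on these libraries where they do the work, as an engineer would, in place of code of your own. Each camera call takes 0.05 s, during which the arm holds its last target.

## Task

The near wheel of the bench grinder has just been changed. First, while its side cover still stands open, take the gap gauge from its wooden block and, without forcing it, lower its blade into the gap between that wheel and its work rest until the gauge's shoulders sit on the rest; then draw it out and put it fully home in its block again. Lay every wheel-changing tool and part that is lying about (spanner, screwdriver, wire brush, wheel dresser, wheel flange, whichever are there) in the open steel tray, push the side cover shut until its catch holds it (only after the gauging), and leave the other things on the bench where they are.

Things in the scene. Friction and masses are not known exactly. Their poses are not given: they have to be found in the camera images.
- grinder: Dark grey 150 mm bench grinder, fixed, 320 long. Origin on the bench under its middle; own x along the spindle (125 high) from the near wheel (x -125) to the far wheel (+125), z up; front with the work rests at -y. Wheels 150 in diameter, 20 thick. Guards of radius 88, open in front; the near one spans x -152 to -91 and overhangs only behind y = -24 (the gap is at y -78). Highest part 215.
- gap (a point): Middle of the gap between near wheel (+y side) and its work rest (-y side), level with the rest's top, 129 above the bench; axes as the grinder's. Gap 6.5 wide (y), edges rounded. The rest is a level plate 46 wide (x), 8 thick, reaching 52 to -y; its two horns, 26 apart, run on past the gap beside the wheel: the gap is 26 long (x) and the gauge's shoulders land on the horns. Free space below.
- gauge: Flat steel gap gauge, upright in its block at the start, alike from both faces. Origin mid blade tip; z up to the handle, x across its width, y through its thickness. Blade 20 wide, 4 thick, round-ended, to z 35; shoulder plate 40 wide, 4 thick, z 35 to 65; black handle 30 wide, 14 thick, z 65 to 145. 0.10 to 0.16 kg. Seated in gap or block, its origin is 35 below the top of rest or block.
- block_hole0 (a point): Middle of the mouth of the gauge's slot, in the top of a fixed wooden block, 60 (x) by 80 (y), 55 high; own z up. Slot 27 long (x), 6.5 wide (y), 45 deep.
- cover (a joint): Opening angle of the near wheel's round side cover, rad: 0 shut; opens towards the robot to 1.6, starts at 0.85 to 1.3. It stays where it is left and moves easily; from about 0.15 to 0.07 it passes a spring catch at its foot, which takes about 8 N at cover_push and then pulls it shut and holds it. Below 0.03 it is caught; let go sooner it springs back to 0.15 to 0.25.
- cover_push (a point): Point on the cover's outer face, 130 from the hinge, 180 above the bench. Own -x is the outward normal, own y points to the hinge. The cover is a steel disc of radius 88, 8 thick, 37 to 213 above the bench (catch tab below); a black knob stands 20 off its face, 30 farther from the hinge and 75 lower than this point.
- cover_hinge (a point): Point of the cover's upright hinge line, at the height of cover_push; it moves with the cover, axes as cover_push's. From here cover_push lies at x -8, y -130. With the cover shut these axes are the grinder's.
- tray: Open grey steel tray, fixed, 220 (x) by 280 (y), 50 high, wall and floor 4 thick. Origin at the centre of its underside, on the bench.
- spanner_butt (a point): Middle of a tool's handle end, 6 above its underside; own x runs along the tool to its working end, z up; starts flat. Absent in some starts. Along x from here: steel ring-and-open-ended spanner 180 long, shank 17 wide and 7 thick, heads 8 thick and up to 38 wide.
- screwdriver_butt (a point): Middle of a tool's handle end, 6 above its underside; own x runs along the tool to its working end, z up; starts flat. Absent in some starts. Along x from here: screwdriver 190 long: round black handle of diameter 26 from 0 to 95, centre of mass near 55, then a 6 mm shaft to 190.
- brush_butt (a point): Middle of a tool's handle end, 6 above its underside; own x runs along the tool to its working end, z up; starts flat. Absent in some starts. Along x from here: wire brush 190 long, 20 thick: wooden handle of diameter 20 from 0 to 90, head 42 wide from there to 190, centre of mass near 75.
- dresser_butt (a point): Middle of a tool's handle end, 6 above its underside; own x runs along the tool to its working end, z up; starts flat. Absent in some starts. Along x from here: cast-iron wheel dresser 190 long: flat handle 22 wide, 14 thick from 0 to 145; head with star wheels 34 wide, 28 thick from there to 190. 0.24 to 0.39 kg, centre of mass near 135.
- flange: Present in some starts only. Round steel wheel flange, diameter 60, rim 10 thick, with a boss of diameter 34 to 18 high. Origin at the centre of its underside, own z up.
- spanner_end (a point): Middle of the working end of the spanner, 180 along its own x from its handle end.
- screwdriver_end (a point): Middle of the working end of the screwdriver, 190 along its own x from its handle end.
- brush_end (a point): Middle of the working end of the brush, 190 along its own x from its handle end.
- dresser_end (a point): Middle of the working end of the dresser, 190 along its own x from its handle end.
- tub: A white grease tub, 84 wide, 85 high, bystander, loose on the bench: leave it alone. Origin at the centre of its underside.
- spray: A spray can, 56 wide, 160 high, bystander, loose on the bench: leave it alone. Origin at the centre of its underside.
- carburettor: A carburettor (aluminium block of 62 by 44 by 46), bystander, loose on the bench: leave it alone. Origin at the centre of its underside.
- plug_box: A spark-plug carton, 85 by 50 by 30, bystander, loose on the bench: leave it alone. Origin at the centre of its underside.
- mug: A white mug, 80 wide, 95 high, bystander, loose on the bench: leave it alone. Origin at the centre of its underside.
There are look-alikes about, which are no part of the job. Leave any blue or green look-alike of the part that bears brush_butt alone.

How it is judged (in metres and radians):
On the way, in this order (a step that is already met when the one before it is completed fails the run):
1. the gauge's blade is in the gap between the near wheel and its rest, upright, its shoulders on the rest, the side cover still open (x of gauge in the frame of gap between -0.008 and 0.008 m and y of gauge in the frame of gap between -0.005 and 0.005 m and z of gauge in the frame of gap between -0.04 and -0.031 m and angle between gauge's own z axis and vertical below 0.15 rad and value of joint cover above 0.3 rad), for 0.2 s.
2. the side cover is shut and its catch holds it (value of joint cover below 0.03 rad), for 0.2 s.
At the end, for the whole second after the job is handed in: Every tool or part present lies at rest wholly within the tray walls (below 75 mm over the bench); the gauge stands at rest in its block, upright within 0.15 rad, shoulders within 4 mm of the block top; the side cover is caught shut (below 0.03 rad) (x of flange in the frame of tray between -0.108 and 0.108 m and y of flange in the frame of tray between -0.138 and 0.138 m and z of each of flange, spanner_butt, spanner_end, screwdriver_butt, screwdriver_end, brush_butt, brush_end, dresser_butt, dresser_end in the frame of tray below 0.075 m and x of spanner_butt in the frame of tray between -0.108 and 0.108 m and y of spanner_butt in the frame of tray between -0.138 and 0.138 m and x of spanner_end in the frame of tray between -0.108 and 0.108 m and y of spanner_end in the frame of tray between -0.138 and 0.138 m and x of screwdriver_butt in the frame of tray between -0.108 and 0.108 m and y of screwdriver_butt in the frame of tray between -0.138 and 0.138 m and x of screwdriver_end in the frame of tray between -0.108 and 0.108 m and y of screwdriver_end in the frame of tray between -0.138 and 0.138 m and x of brush_butt in the frame of tray between -0.108 and 0.108 m and y of brush_butt in the frame of tray between -0.138 and 0.138 m and x of brush_end in the frame of tray between -0.108 and 0.108 m and y of brush_end in the frame of tray between -0.138 and 0.138 m and x of dresser_butt in the frame of tray between -0.108 and 0.108 m and y of dresser_butt in the frame of tray between -0.138 and 0.138 m and x of dresser_end in the frame of tray between -0.108 and 0.108 m and y of dresser_end in the frame of tray between -0.138 and 0.138 m and x of gauge in the frame of block_hole0 between -0.008 and 0.008 m and y of gauge in the frame of block_hole0 between -0.005 and 0.005 m and z of gauge in the frame of block_hole0 between -0.04 and -0.031 m and angle between gauge's own z axis and vertical below 0.15 rad and linear speed of gauge below 0.02 m/s and value of joint cover below 0.03 rad); the robot touches nothing.
It fails at once if a bystander (tub, spray can, carburettor, carton, mug) is moved more than 4 cm (distance of any of tub, spray, carburettor, plug_box, mug from where it was at the start of the episode above 0.04 m).
It fails at once if the gauge is forced against the grinder (more than 40 N) (contact force between gauge and grinder above 40 N).
Of spanner, screwdriver, brush, dresser, flange only 3 to 5 are there at a start; the rules pass over those that are not, and their reading is None.
At some moment in a run one of spanner, screwdriver, brush, dresser, flange may be knocked a few centimetres aside while the robot is not near it.
It also fails if it takes over 208 s, if anything falls off the work surface, if the arm or the gripper's body presses on something with over 40 N, if the wrist force passes 120 N, or if a joint passes its speed limit or range.

## Working session

There is one attempt and no reset: what is moved stays moved. The work goes in short steps, each a Python script; the robot and the scene stay as the last script left them, time stands still between calls to the robot, and variables do not carry over. Pictures are saved under pics/ and viewed, and the job is handed in when it is done.

```bash
ls; mkdir -p pics
python3 - <<'E'
from cell import *
import cv2,numpy as np
for n in ["scene","top","wrist"]:
    m=camera_model(n); print(n,{k:np.round(v,4).tolist() for k,v in m.items()})
    im=get_image(n); cv2.imwrite(f"pics/{n}0.png",cv2.resize(im[:,:,::-1],None,fx=1.42,fy=1.42,interpolation=cv2.INTER_CUBIC)); cv2.imwrite(f"{n}0_raw.png",im[:,:,::-1])
print(observe())
E
```

```text
pics
scene {'fx': 453.5759, 'fy': 453.5759, 'cx': 279.9306, 'cy': 207.4294, 'xyz': [1180.1263, -641.6857, 1009.5756], 'attitude': [0.85, 0.3396, -0.1519, -0.3729]}
top {'fx': 507.7577, 'fy': 507.7577, 'cx': 279.6303, 'cy': 211.74, 'xyz': [301.0348, 53.3646, 1761.2679], 'attitude': [0.7065, -0.7054, 0.0448, -0.0346]}
wrist {'fx': 318.2229, 'fy': 318.2229, 'cx': 280.7551, 'cy': 209.5049, 'xyz': [242.5269, -553.4842, 384.1446], 'attitude': [0.7953, -0.5912, -0.0805, 0.1073]}
{'time_s': 0.15, 'q': array([-1.39311036e+00,  3.59362915e-01,  1.51114821e+00,  2.69905061e-05,
        1.27249958e+00, -1.15093732e-01]), 'joint_vel': array([ 0.0002051 , -0.00410445, -0.00318265, -0.00239596, -0.00151771,
        0.00064589]), 'joint_torque': array([ 1.92523503e-04, -5.15754640e+01, -2.71009737e+01,  6.75138482e-02,
        3.05838534e-02, -7.60019043e-05]), 'tcp_pos': array([ 173.08330221, -573.95710608,  222.00234323]), 'tcp_rot': array([ 9.89304458e-01,  1.45863586e-01, -9.29600780e-06, -7.09082952e-04]), 'force': array([ 0.49873323, -0.21504232, -0.12916544]), 'moment': array([-0.0310067 , -0.0084689 , -0.01920299]), 'grip_width': 0.9990255219197922}
```

View pics/scene0.png

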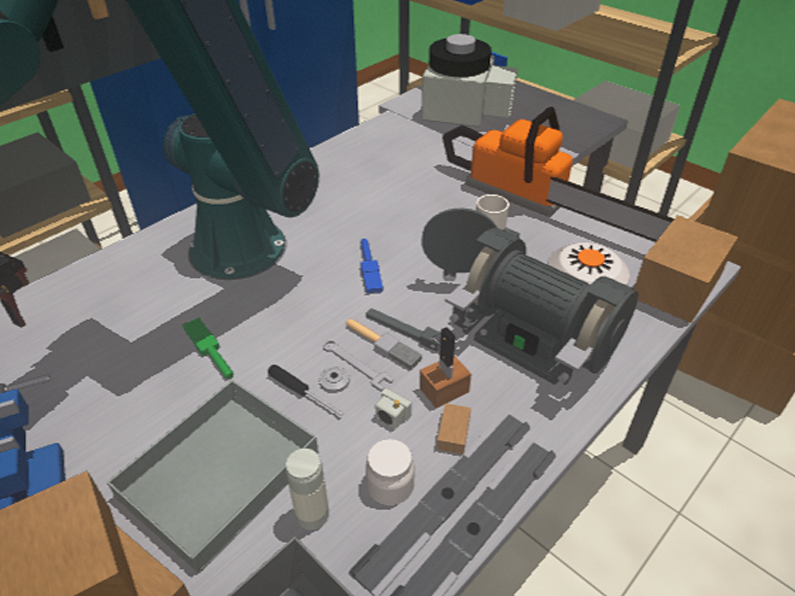

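View pics/top0.png

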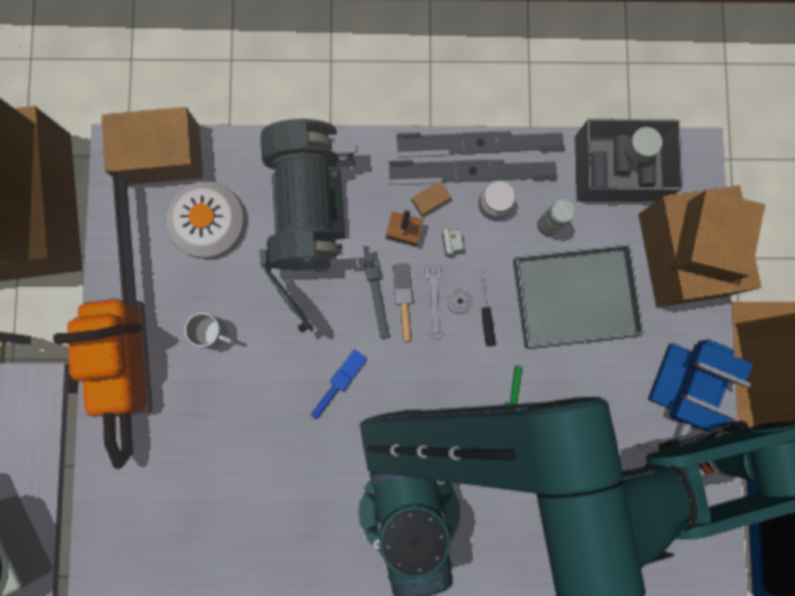

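View pics/wrist0.png

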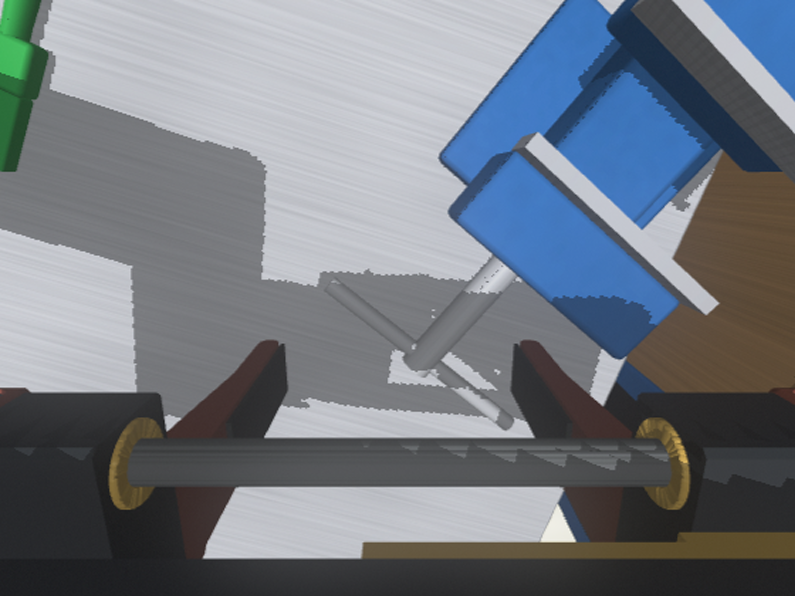

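Five tools are visible in the top view (enlarged px): dresser (377,295), brush with wooden handle (403,300), spanner (435,300), flange (459,300) and screwdriver (487,310). The tray is at (578,297), the gauge and block at (405,228), the grinder at (305,195), and the open cover runs (268,262) to (310,330). The blue (338,385) and green (517,385) brushes are look-alikes, so I'll leave them alone.

```bash
cat > h.py <<'E'
from cell import *
import cv2,numpy as np
from scipy.spatial.transform import Rotation as R
def px2w(m,u,v,z):
    d=R.from_quat(m['attitude']).apply([(u-m['cx'])/m['fx'],(v-m['cy'])/m['fy'],1.0]); c=np.array(m['xyz'])
    return c+d*(z-c[2])/d[2]
def w2px(m,p):
    q=R.from_quat(m['attitude']).inv().apply(np.atleast_2d(p)-np.array(m['xyz']))
    return np.c_[m['cx']+m['fx']*q[:,0]/q[:,2], m['cy']+m['fy']*q[:,1]/q[:,2]]
def down(yaw):  # tool y (jaw) direction at angle yaw+? : tool x at angle yaw in world, z down
    return (R.from_euler('z',yaw)*R.from_quat([1,0,0,0])).as_quat()
def jaw(ang):   # jaw axis (tool y) along world angle ang (mod pi), choose reachable nearest
    # tool y for down(yaw) = world angle yaw-pi/2
    return ang+np.pi/2
def snap(name,f):
    m=camera_model(name); im=get_image(name)
    cv2.imwrite(f"raw_{f}.png",im[:,:,::-1]); import json
    json.dump({k:np.asarray(v).tolist() for k,v in m.items()},open(f"raw_{f}.json","w"))
    cv2.imwrite(f"pics/{f}.png",cv2.resize(im[:,:,::-1],None,fx=1.42,fy=1.42,interpolation=cv2.INTER_CUBIC))
    return m,im
def load(f):
    import json; m=json.load(open(f"raw_{f}.json")); return m,cv2.imread(f"raw_{f}.png")
E
python3 - <<'E'
from h import *
m=camera_model("top"); s=1/1.42
P={'gaugetop':(406,214,165),'blockc':(405,230,55),'dres_butt':(384,335,7),'dres_end':(370,252,14),'brush_butt':(407,340,6),'brush_end':(402,264,10),'sp_butt':(436,336,6),'sp_end':(434,268,6),'fl':(459,300,18),'sd_butt':(490,343,13),'sd_end':(482,270,6),'t1':(515,257,50),'t2':(628,248,50),'t3':(640,332,50),'t4':(526,347,50),'cover_hinge':(265,262,213),'cover_far':(300,328,213),'rest':(330,250,129),'tub':(498,190,85),'carb':(453,240,46),'g_near':(305,255,213),'g_far':(297,130,213)}
for k,(u,v,z) in P.items(): print(k,px2w(m,u*s,v*s,z).round(0))
print(observe()['tcp_rot'], R.from_quat(observe()['tcp_rot']).as_matrix().round(2))
E
```

```text
gaugetop [678.  10. 165.]
blockc [665.  10.  55.]
dres_butt [415.  60.   7.]
dres_end [618.  95.  14.]
brush_butt [403.   4.   6.]
brush_end [589.  16.  10.]
sp_butt [413. -67.   6.]
sp_end [580. -63.   6.]
fl [ 500. -123.   18.]
sd_butt [ 395. -197.   13.]
sd_end [ 576. -181.    6.]
t1 [ 601. -255.   50.]
t2 [ 624. -530.   50.]
t3 [ 420. -552.   50.]
t4 [ 384. -278.   50.]
cover_hinge [559. 318. 213.]
cover_far [416. 240. 213.]
rest [602. 184. 129.]
tub [ 756. -211.   85.]
carb [ 643. -106.   46.]
g_near [575. 231. 213.]
g_far [856. 253. 213.]
[ 9.89304458e-01  1.45863586e-01 -9.29600780e-06 -7.09082952e-04] [[ 0.96  0.29 -0.  ]
 [ 0.29 -0.96  0.  ]
 [ 0.   -0.   -1.  ]]
```

Run:
```python
from h import *
movep([620,120,330],down(0)); o=observe(); print(o['time_s'],o['q'].round(2),o['tcp_pos'].round(1))
m,_=snap("wrist","w1"); print(R.from_quat(m['attitude']).as_matrix().round(3),m['xyz'])
for yaw in (np.pi,-np.pi,np.pi/2,-np.pi/2):
    q=inverse_kinematics([700,120,330],down(yaw)); print(yaw,None if q is None else np.round(q,2))
```

```text
3.075 [ 0.08  0.33  1.29 -0.    1.52  1.65] [620.1 119.2 329.8]
[[-0.002 -0.964 -0.266]
 [-1.     0.002 -0.   ]
 [ 0.001  0.266 -0.964]] [692.65176416 118.75506448 492.06892679]
3.141592653589793 [ 0.07  0.46  1.09 -0.    1.59 -1.5 ]
-3.141592653589793 [ 0.07  0.46  1.09 -0.    1.59 -1.5 ]
1.5707963267948966 [ 0.07  0.46  1.09 -0.    1.59  0.07]
-1.5707963267948966 None
```

View pics/w1.png

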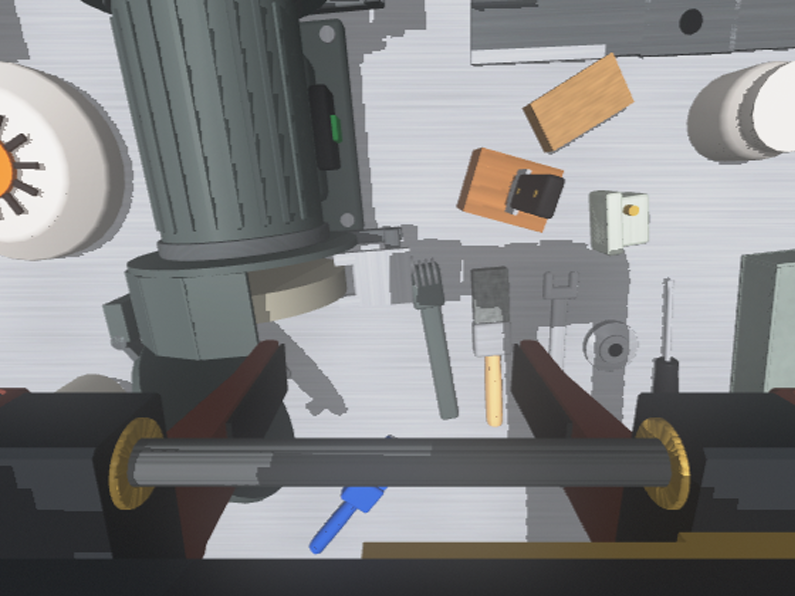

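The gauge is in its block at about (530,195), and the rest with the gap is at about (365,270). The tools are at the bottom right. Next I'll take closer pairs of views with opposite wrist yaw, so that the hand-eye offset cancels out.

Run:
```python
from h import *
for n,P in (("b",(665,10)),("g",(600,190))):
    for i,(yaw,s) in enumerate(((0,-1),(np.pi,1))):
        movep([P[0]+s*30,P[1],285],down(yaw)); hold(0.2); snap("wrist",f"{n}{i}")
print(observe()['time_s'])
ims=[cv2.imread(f"raw_{k}.png") for k in ("b0","b1","g0","g1")]
a=np.vstack([np.hstack(ims[:2]),np.hstack(ims[2:])]); cv2.imwrite("pics/quad.png",cv2.resize(a,(800,600),interpolation=cv2.INTER_AREA))
```

```text
12.8667
```

View pics/quad.png

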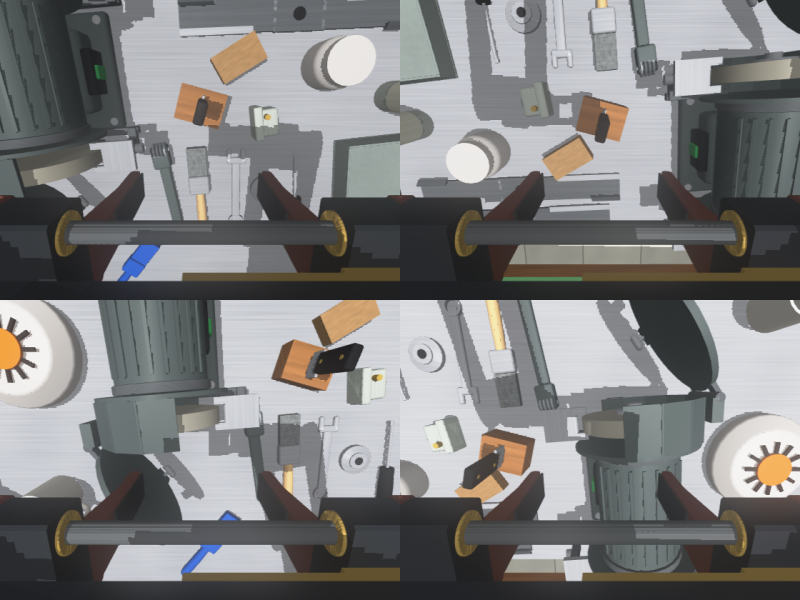

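Run:
```python
import cv2,numpy as np
def crop(n,u,v,w,h,k=4):
    im=cv2.imread(f"raw_{n}.png")[v:v+h,u:u+w]; im=cv2.resize(im,None,fx=k,fy=k,interpolation=cv2.INTER_CUBIC)
    for i in range(0,w,10): cv2.line(im,(i*k,0),(i*k,6 if i%50 else 14),(0,0,255),1); 
    for i in range(0,h,10): cv2.line(im,(0,i*k),(6 if i%50 else 14,i*k),(0,0,255),1)
    return im
a=np.vstack([np.hstack([crop("b0",235,105,100,75),crop("b1",240,125,100,75)]),np.hstack([crop("g0",250,110,130,100,3),crop("g1",200,140,130,100,3)])[:, :780]]) if False else None
cv2.imwrite("pics/cb.png",np.hstack([crop("b0",235,105,100,80),crop("b1",240,125,100,80)]))
cv2.imwrite("pics/cg.png",np.hstack([crop("g0",275,125,100,80),crop("g1",220,140,100,80)]))
```

```text
(no output)
```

View pics/cb.png

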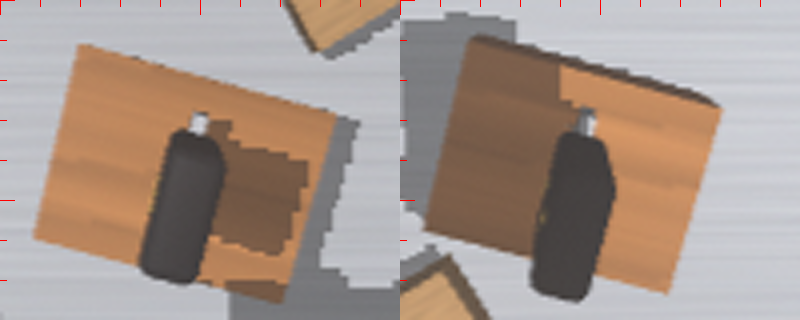

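View pics/cg.png

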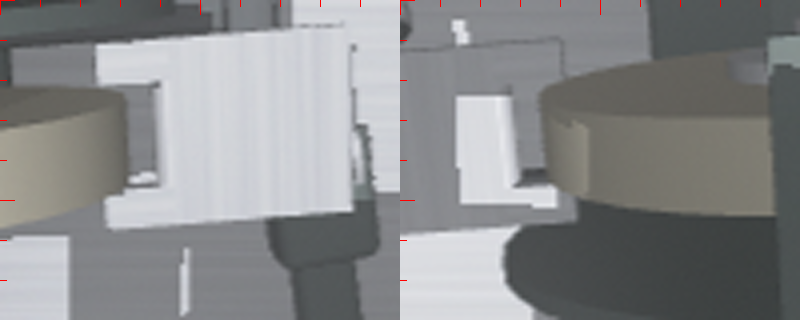

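Run:
```python
from h import *
def W(n,pts,off,z):
    m,_=load(n); return np.array([px2w(m,u/4+off[0],v/4+off[1],z)[:2] for u,v in pts])
def show(t,p): print(t,p.round(1).tolist())
b0=W("b0",[(79,45),(338,118),(284,300),(33,237)],(235,105),55)
b1=W("b1",[(71,39),(320,107),(268,293),(25,232)],(240,125),55)
for b in (b0,b1):
    show("blk",b); print(b.mean(0), np.linalg.norm(np.diff(b,axis=0,append=b[:1]),axis=1).round(1),[np.degrees(np.arctan2(*(b[(i+1)%4]-b[i])[::-1])).round(1) for i in range(4)])
# gauge top: center of handle top z=165 
show("cam", np.array([load(k)[0]['xyz'] for k in("b0","b1","g0","g1")]))
g0=W("g0",[(345,28),(353,212),(106,228),(97,46),(160,82),(158,187),(152,82),(125,95),(128,180)],(275,125),129)
g1=W("g1",[(110,95),(115,185),(163,38),(177,222),(157,187),(142,90),(145,170)],(220,140),129)
show("g0",g0);show("g1",g1)
```

```text
blk [[714.4, 41.6], [693.4, -35.9], [638.0, -20.8], [657.6, 57.0]]
[675.86734822  10.47231666] [80.3 57.4 80.2 58.9] [np.float64(-105.2), np.float64(164.8), np.float64(75.9), np.float64(-15.1)]
blk [[637.4, -18.2], [657.6, 57.2], [715.8, 42.6], [696.1, -33.7]]
[676.72573565  11.99467188] [78.1 60.  78.9 60.8] [np.float64(75.0), np.float64(-14.1), np.float64(-104.4), np.float64(165.2)]
cam [[707.6, 10.8, 448.2], [621.9, 9.6, 447.3], [642.6, 189.5, 447.2], [556.9, 189.6, 447.2]]
g0 [[632.9, 111.2], [587.7, 106.1], [583.7, 168.4], [628.7, 171.4], [620.0, 155.8], [594.1, 155.5], [620.0, 157.7], [616.9, 164.3], [595.9, 163.1]]
g1 [[597.7, 156.3], [620.5, 156.9], [583.6, 169.8], [630.1, 172.5], [621.0, 167.6], [596.4, 164.3], [616.6, 164.6]]
```

Run:
```python
from h import *
def W(n,pts,off,z):
    m,_=load(n); return np.array([px2w(m,u/4+off[0],v/4+off[1],z)[:2] for u,v in pts])
a=W("b0",[(166,281),(140,268),(199,282)],(235,105),165); b=W("b1",[(158,298),(130,288),(185,300)],(240,125),165)
print(a,b)
for th in (-14.8,):
    t=np.radians(th); x=np.array([np.cos(t),np.sin(t)]); y=np.array([-x[1],x[0]]); c=np.array([676.3,11.2]); d=np.array([.4,.75])
    print([( (p+d-c)@x,(p+d-c)@y) for p in a],[((p-d-c)@x,(p-d-c)@y) for p in b])
for yaw in (-14.8,165.2): print(yaw,inverse_kinematics([676.3,11.2,137],down(np.radians(yaw))))
for yaw in (3.8,183.8,): print(yaw,inverse_kinematics([607.3,160.8,240],down(np.radians(yaw))))
```

```text
[[661.78813415  14.56408149]
 [664.70974309  20.36587972]
 [661.56786071   7.16891568]] [[690.61192621   8.31878249]
 [688.26640497   1.94977591]
 [691.0853601   14.47933372]]
[(np.float64(-14.694606622332788), np.float64(0.37277394260974517)), (np.float64(-13.35197151815573), np.float64(6.728400777429736)), (np.float64(-13.018508406338116), np.float64(-6.833313240987892))] [(np.float64(14.377954753629119), np.float64(0.04299651431012968)), (np.float64(13.737185669213154), np.float64(-6.713861454859032)), (np.float64(13.26199503279798), np.float64(6.120098207897757))]
-14.8 [-8.54817018e-02  5.44042337e-01  1.42347594e+00 -4.44089210e-16
  1.17407438e+00  1.74362335e+00]
165.2 [-8.54817018e-02  5.44042337e-01  1.42347594e+00 -4.44089210e-16
  1.17407438e+00 -1.39796930e+00]
3.8 [ 1.48944090e-01  3.85214251e-01  1.42411589e+00 -4.44089210e-16
  1.33226252e+00  1.65341791e+00]
183.8 [ 1.48944090e-01  3.85214251e-01  1.42411589e+00 -4.44089210e-16
  1.33226252e+00 -1.48817475e+00]
```

Run:
```python
from h import *
t=np.radians(-14.8)
movep([676.3,11.2,260],down(t)); move_gripper(0.6)
servo_line([676.3,11.2,118],vel=120); f0=observe(); print(f0['force'].round(2))
move_gripper(0.0); o=observe(); print(o['force'].round(2),o['moment'].round(2),o['grip_width']*88,o['tcp_pos'],o['time_s'])
servo_line([676.3,11.2,122],vel=20);o=observe(); print(o['force'].round(2),o['tcp_pos'])
servo_line([676.3,11.2,215],vel=100);o=observe(); print(o['force'].round(2),o['moment'].round(3),o['tcp_pos'],o['time_s'])
hold(.2);snap("wrist","h1")
```

```text
[-0.14 -0.1   0.04]
[-0.37  1.11  1.52] [0.09 0.05 0.03] 13.685844342847464 [676.31820488  11.22698645 118.05327679] 18.2417
[ 0.2   0.3  -1.79] [676.34317941  11.19143272 122.07658016]
[-0.44  0.39 -0.1 ] [ 0.018  0.02  -0.009] [675.68888367  11.22887191 214.14435906] 19.675
```

View pics/h1.png

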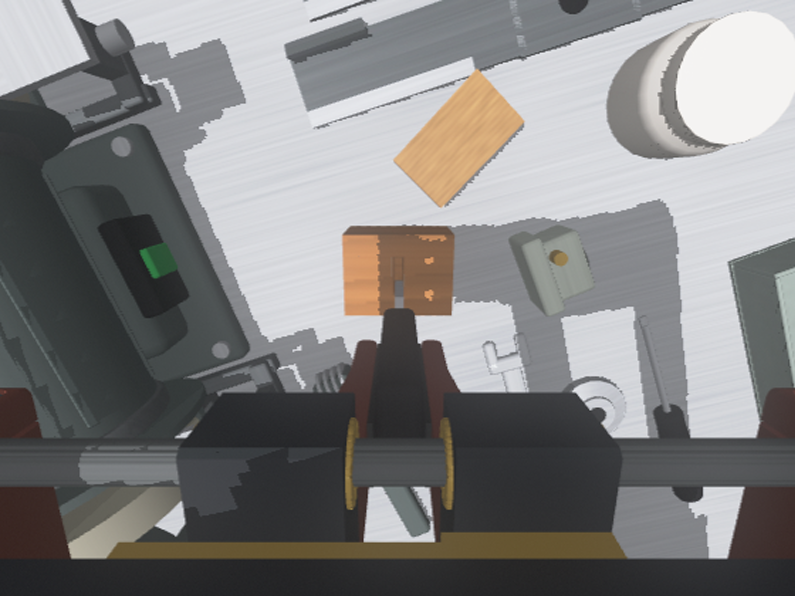

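The gauge is held with its blade clear of the block, and the slot at (398,270) lines up with it. Now over to the gap.

Run:
```python
from h import *
t=np.radians(3.8); q=down(t); g=[607.3,160.8]
o=observe(); servo_line([676.3,11.2,290],vel=150)
movep(g+[290],q); servo_line(g+[236],vel=100); hold(.3)
o=observe(); print(o['tcp_pos'],o['force'].round(2),o['moment'].round(2),o['time_s'])
snap("wrist","h2"); snap("scene","s2")
im=cv2.imread("raw_s2.png"); 
m=camera_model("scene"); print(w2px(m,[[607,160,129]]))
u,v=w2px(m,[[607,160,150]])[0].astype(int); cv2.imwrite("pics/s2c.png",cv2.resize(im[v-50:v+50,u-65:u+65],None,fx=6,fy=6,interpolation=cv2.INTER_CUBIC))
```

```text
[607.66026922 160.89268763 236.65228415] [-0.64 -1.13 -1.56] [ 0.03 -0.01  0.04] 22.2667
[[329.52110398 203.77919965]]
```

View pics/h2.png

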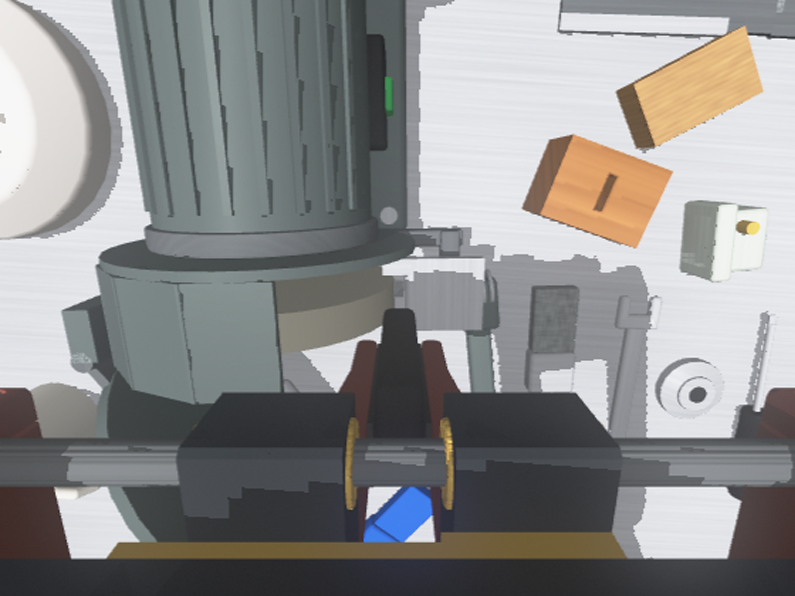

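View pics/s2c.png

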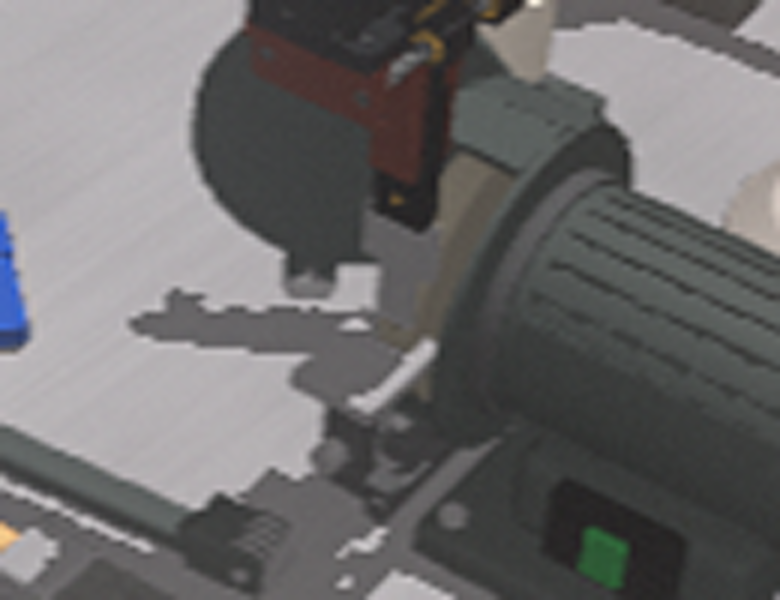

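In the wrist view the blade line (u≈399) falls between the wheel (393) and the rest edge (407). Descending with force checks.

Run:
```python
from h import *
g=[607.3,160.8]
b=observe()['force']
for z in [230,226,222,218,214,210,206,202,199,197,195,194,193]:
    servo_line(g+[z],vel=30); o=observe(); d=o['force']-b; print(z,d.round(1),o['tcp_pos'].round(1))
    if np.linalg.norm(d)>8: print("STOP");break
hold(.2);o=observe();print(o['force'].round(1),o['tcp_pos'],o['time_s'])
snap("scene","s3");m=camera_model("scene");im=cv2.imread("raw_s3.png")
u,v=w2px(m,[[607,160,150]])[0].astype(int); cv2.imwrite("pics/s3c.png",cv2.resize(im[v-50:v+50,u-65:u+65],None,fx=6,fy=6,interpolation=cv2.INTER_CUBIC))
```

```text
230 [-0.5  0.9 -0.6] [607.  160.8 229.5]
226 [ 0.7 -0.6  0.2] [607.1 160.8 225.7]
222 [-0.3 -0.3  0.4] [607.1 160.8 221.7]
218 [-0.5 -0.7 -0.2] [607.1 160.8 217.7]
214 [ 0.2  0.3 -0.5] [607.1 160.7 213.7]
210 [-0.  -1.1 -0.6] [607.1 160.8 209.7]
206 [-0.2 -0.9  0.3] [607.1 160.8 205.7]
202 [-0.3  0.8 -0. ] [607.1 160.7 201.7]
199 [-0.6 -1.  -0.3] [607.1 160.8 198.7]
197 [-0.6 -0.8  0.5] [607.2 160.8 196.8]
195 [-0.  -0.5  0.1] [607.2 160.8 194.8]
194 [-0.3  0.5  0.8] [607.2 160.8 193.9]
193 [-0.1 -0.4 -1.1] [607.2 160.8 192.9]
[-0.1 -0.  -1.5] [607.30440944 160.78656803 192.99973642] 26.15
```

View pics/s3c.png

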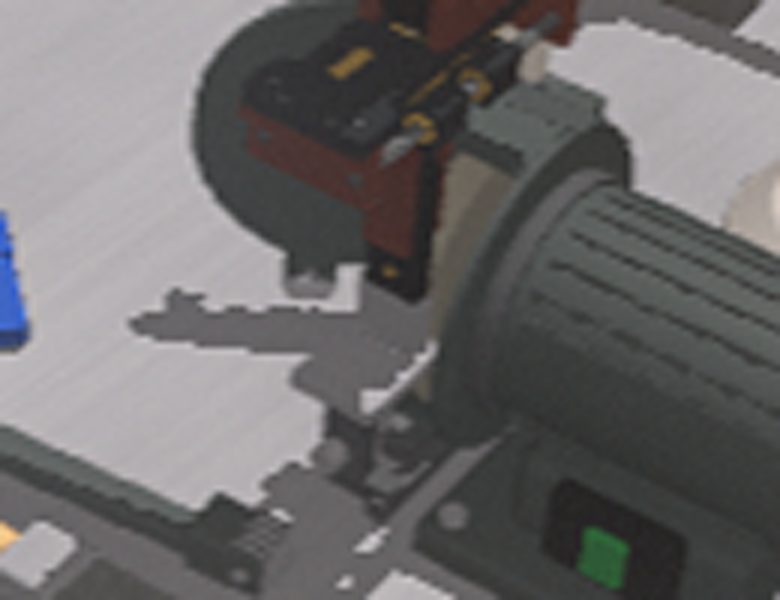

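Run:
```python
from h import *
g=[607.3,160.8]
b=observe()['force']
z=193
while z>189.5:
    z-=.5; servo_line(g+[z],vel=10); hold(.05); o=observe(); d=o['force']-b; print(z,d.round(1),o['tcp_pos'].round(2))
    if d[2]>5 or np.linalg.norm(d)>8: print("contact");break
hold(.5);o=observe();print(o['force'].round(1),o['tcp_pos'],o['time_s'])
servo_line(g+[300],vel=100); o=observe();print(o['force'].round(1),o['tcp_pos'],o['grip_width']*88,o['time_s'])
```

```text
192.5 [-0.5  0.8  1.2] [607.28 160.8  192.49]
192.0 [0.1 1.2 2.1] [607.35 160.82 192.04]
191.5 [-1.8 -0.6  6.2] [607.37 160.8  191.95]
contact
[-1.1 -0.6  5. ] [607.44923452 160.78809913 191.9740842 ] 27.6
[-0.2  0.1 -1.3] [606.82024278 160.70359109 299.12119218] 14.070841569344985 28.8333
```

The shoulders met the rest at TCP z 192.0, as predicted, with about 5 N. Now back to the block.

Run:
```python
from h import *
g=[676.3,11.2]
movep(g+[290],down(np.radians(-14.8))); servo_line(g+[162],vel=120); hold(.3)
b=observe()['force']
for z in [156,150,146,142,138,134,130,126,123,121,120,119.5,119,118.5,118,117.5,117]:
    servo_line(g+[z],vel=40 if z>122 else 12); o=observe(); d=o['force']-b
    if np.linalg.norm(d)>5: print(z,d.round(1),o['tcp_pos'].round(1))
    if np.linalg.norm(d)>8 or d[2]>4.5: print("STOP");break
hold(.2);o=observe();print(o['force'].round(1),o['tcp_pos'],o['time_s'])
```

```text
117.5 [-0.9 -0.6  5.5] [676.4  11.2 118. ]
STOP
[-1.7  0.6  5.5] [676.42294235  11.17559853 117.94864486] 35.4167
```

Run:
```python
from h import *
g=[676.3,11.2]
move_gripper(0.5); servo_line(g+[285],vel=150)
movep([480,20,330],down(0)); hold(.2); snap("wrist","t0")
movep([480,-120,330],down(0)); hold(.2); snap("wrist","t1"); print(observe()['time_s'])
```

```text
39.2833
```

View pics/t0.png

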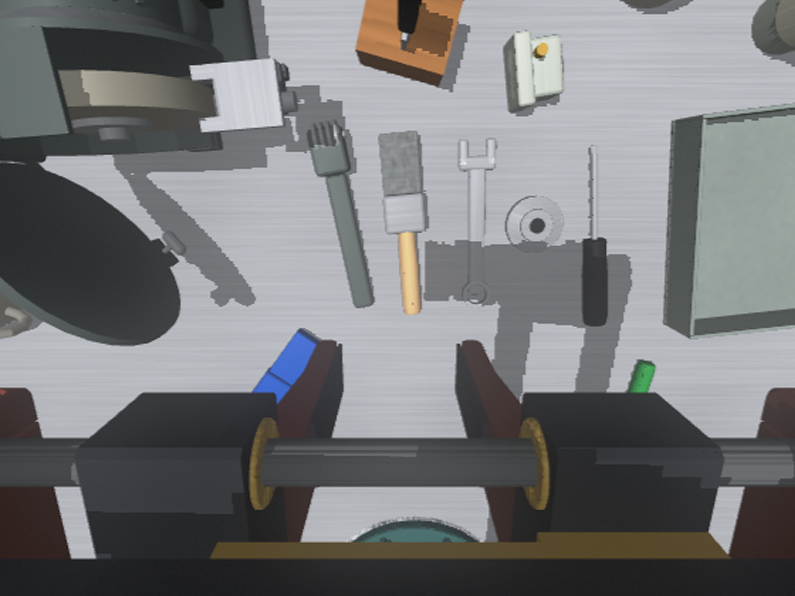

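View pics/t1.png

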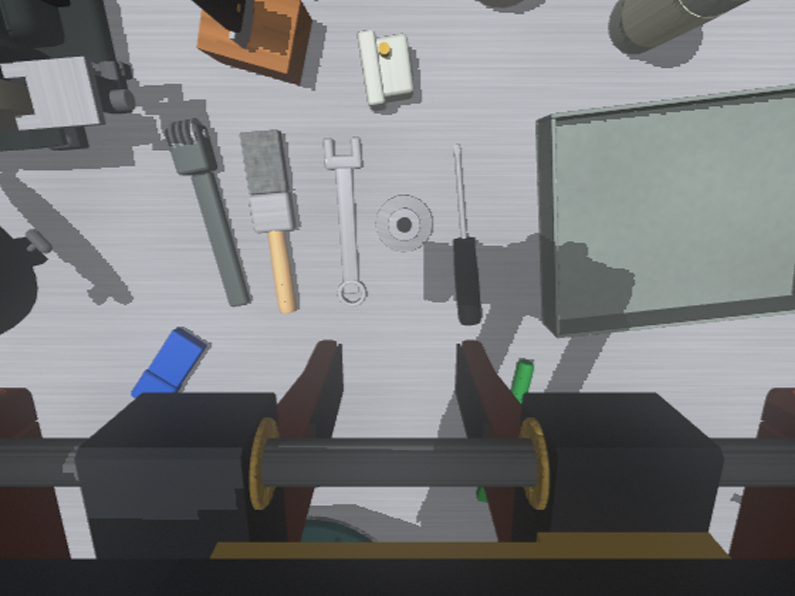

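All five parts are confirmed (t1 px): dresser (182,122)–(237,303), wooden-handled wire brush (262,130)–(288,312), spanner (342,138)–(351,292), flange (404,224) and screwdriver (457,145)–(470,322). The blue (170,365) and green (520,380) brushes are the look-alikes; the brush I want has the wooden handle and grey wire head. Now I'll measure the tray and the tools.

Run:
```python
from h import *
movep([460,-390,330],down(0)); hold(.2); snap("wrist","tr")
t1={'dres':((237,303,14),(182,122,24)),'brush':((288,312,10),(262,130,15)),'span':((351,292,6),(342,138,6)),'fl':((404,224,18),)*2,'sd':((470,322,13),(457,145,13))}
t0={'dres':((364,305,14),(325,124,24)),'brush':((412,312,10),(400,132,15)),'span':((476,292,6),(478,140,6)),'fl':((537,226,18),)*2,'sd':((595,324,13),(594,147,13))}
for n,T in (('t0',t0),('t1',t1)):
    m,_=load(n)
    for k,(a,b) in T.items():
        A=px2w(m,a[0]/1.42,a[1]/1.42,a[2])[:2];B=px2w(m,b[0]/1.42,b[1]/1.42,b[2])[:2]
        print(n,k,A.round(1),B.round(1),np.linalg.norm(B-A).round(1),np.degrees(np.arctan2(*(B-A)[::-1])).round(1))
a=cv2.imread("raw_t1.png"); cv2.imwrite("pics/brushcrop.png",cv2.resize(a[80:230,110:340],None,fx=3,fy=3))
```

```text
t0 dres [413.3  57.6] [599.4  90.7] 189.0 10.1
t0 brush [403.9   4.5] [592.7  17.9] 189.3 4.0
t0 span [425.9 -66.6] [585.7 -61.5] 159.9 1.8
t0 fl [ 500.1 -124.8] [ 500.1 -124.8] 0.0 0.0
t0 sd [ 390.6 -199.9] [ 578.5 -177.3] 189.2 6.9
t1 dres [414.2  58.8] [600.   91.3] 188.6 9.9
t1 brush [402.7   4.3] [593.5  16.8] 191.3 3.7
t1 span [424.8 -66.2] [586.7 -61.4] 162.0 1.7
t1 fl [ 501.3 -124.7] [ 501.3 -124.7] 0.0 0.0
t1 sd [ 392.1 -198.9] [ 579.7 -177.8] 188.8 6.4
```

View pics/tr.png

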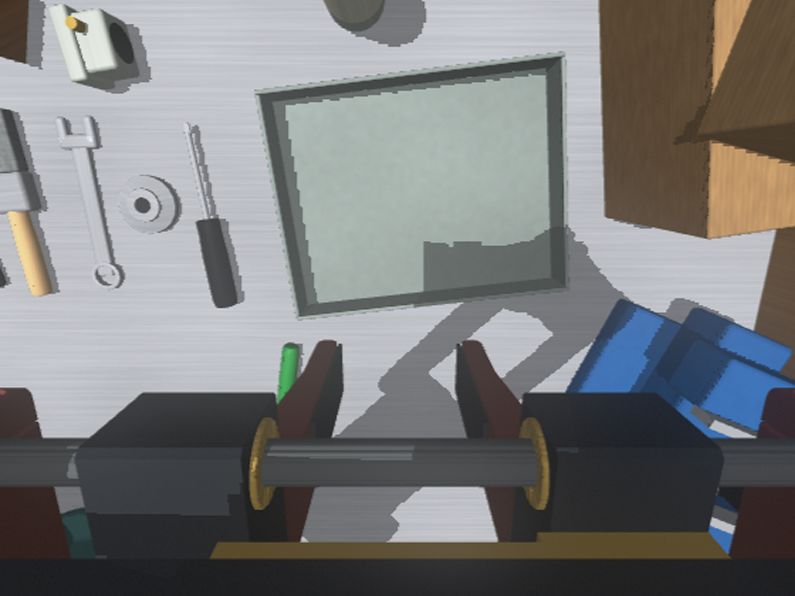

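View pics/brushcrop.png

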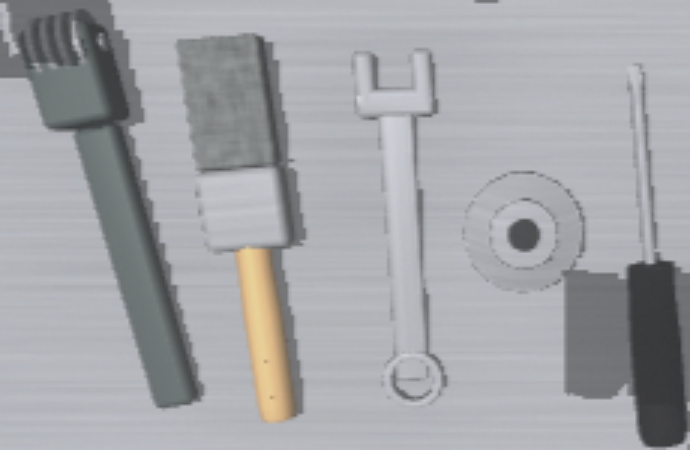

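```bash
cat >> h.py <<'E'
TRAY=None
def tray():
    m,_=load("tr"); P=np.array([px2w(m,u/1.42,v/1.42,50)[:2] for u,v in ((258,93),(564,54),(567,288),(299,318))])
    c=P.mean(0); y=(P[0]-P[1])/np.linalg.norm(P[0]-P[1])+(P[3]-P[2])/np.linalg.norm(P[3]-P[2])
    return P,c,np.arctan2(-y[0],y[1])
def tool(butt,ang,s,z,w,lx,ly,L=190,pz=None,view=True,op=22):
    """pick at s mm from butt; lay so tool centre is at tray-local (lx,ly), tool x along tray +y"""
    a=np.radians(ang); p=np.array(butt)+s*np.array([np.cos(a),np.sin(a)])
    pick(p,a,z,w,op); _,c,ty=tray(); e=np.array([lx,ly+s-L/2])
    d=c+np.array([np.cos(ty)*e[0]-np.sin(ty)*e[1],np.sin(ty)*e[0]+np.cos(ty)*e[1]])
    return d,ty+np.pi/2
def pick(p,a,z,w,op=22):
    p=list(p); movep(p+[180],down(a)); move_gripper(min(1,(w+op)/88)); servo_line(p+[z+30],vel=200); b=observe()['force']; servo_line(p+[z],vel=60)
    o=observe(); print("at",o['tcp_pos'].round(1),(o['force']-b).round(1))
    move_gripper(0); print("grip",round(observe()['grip_width']*88,1)); servo_line(p+[200],vel=180)
    print("lift grip",round(observe()['grip_width']*88,1),observe()['force'].round(1))
def place(d,yaw,z,w,rel=10):
    d=list(d); movep(d+[200],down(yaw)); servo_line(d+[z+25],vel=200); b=observe()['force']
    for zz in np.arange(z+20,z-.1,-4):
        servo_line(d+[zz],vel=60); f=observe()['force']-b
        if abs(f[2])>8 and zz<z+15: print("contact",zz,f.round(1)); break
    move_gripper((w+rel)/88); servo_line(d+[zz+60],vel=100); servo_line(d+[220],vel=250); print("t",observe()['time_s'])
E
python3 - <<'E'
from h import *
P,c,t=tray(); print(P.round(1).tolist(),c,np.degrees(t),np.linalg.norm(np.diff(P,axis=0,append=P[:1]),axis=1))
d,y=tool((391.3,-199.4),6.6,57,3,26,-24,-30)
place(d,y,8,26)
movep([480,-120,330],down(0)); hold(.2); snap("wrist","t2"); print(observe()['time_s'])
E
```

```text
[[602.6, -261.8], [634.8, -535.1], [421.3, -559.2], [389.1, -286.6]] [ 511.93811204 -410.66210486] 6.72792100019466 [275.19158469 214.83875777 274.44567512 214.87750107]
at [ 447.7 -192.7    2.7] [-0.4  0.8 -0.3]
grip 24.3
lift grip 24.5 [ 0.  -0.2 -1.4]
t 51.2167
53.35
```

View pics/t2.png

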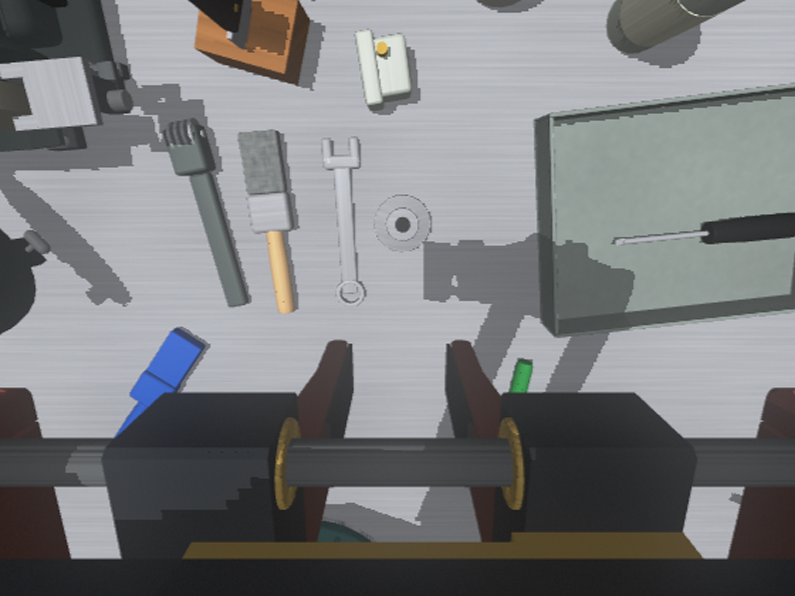

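The screwdriver is in the tray (handle at 750,228) and the rest haven't moved. Next the spanner.

Run:
```python
from h import *
a=np.radians(1.75); butt=np.array([586.2,-61.5])-180*np.array([np.cos(a),np.sin(a)])
d,y=tool(butt,1.75,92,2,17,-74,-30,L=180)
place(d,y,7,17)
movep([480,-120,330],down(0)); hold(.2); snap("wrist","t3"); print(observe()['time_s'])
```

```text
at [498.1 -64.1   1.7] [-0.5  1.5 -1.1]
grip 16.2
lift grip 16.3 [ 1.3  0.8 -0.7]
t 63.9833
66.1417
```

View pics/t3.png

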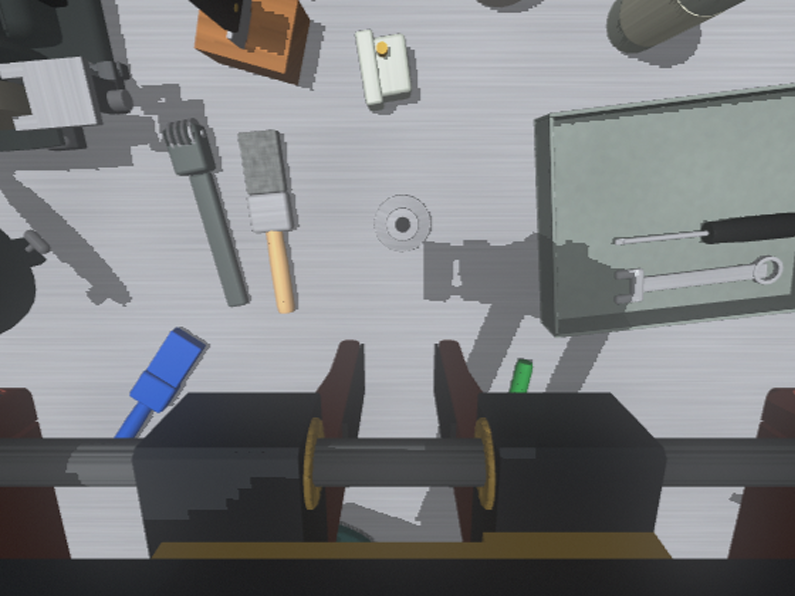

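Run:
```python
from h import *
pick((500.7,-124.8),0,3,60,op=20)
_,c,t=tray(); d=c+R.from_euler('z',t).apply([0,101,0])[:2]
place(d,t+np.pi/2,8,60)
movep([480,-60,330],down(0)); hold(.2); snap("wrist","t4"); print(observe()['time_s'])
```

```text
at [ 500.5 -124.7    2.7] [-0.3  1.  -1.3]
grip 58.7
lift grip 58.3 [-0.9  0.1 -1.3]
t 77.1333
79.2
```

View pics/t4.png

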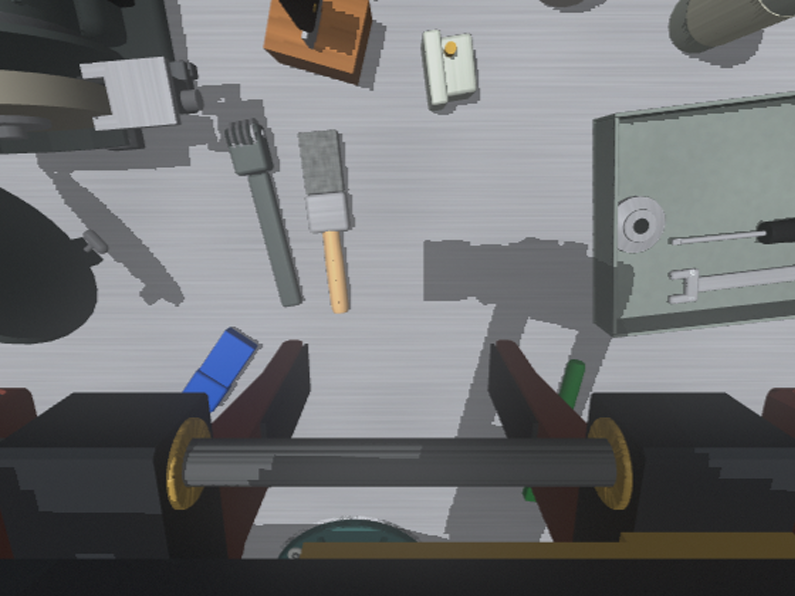

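The flange is in the tray, with the brush and dresser unmoved. Now the brush.

Run:
```python
from h import *
d,y=tool((403.3,4.4),3.85,72,3,20,74,-30)
place(d,y,8,20)
movep([480,-60,330],down(0)); hold(.2); snap("wrist","t5"); print(observe()['time_s'])
```

```text
at [474.9   9.3   2.7] [-1.1  0.7  1. ]
grip 18.8
lift grip 18.5 [ 0.2 -0.2 -0.9]
t 90.1417
92.2667
```

View pics/t5.png

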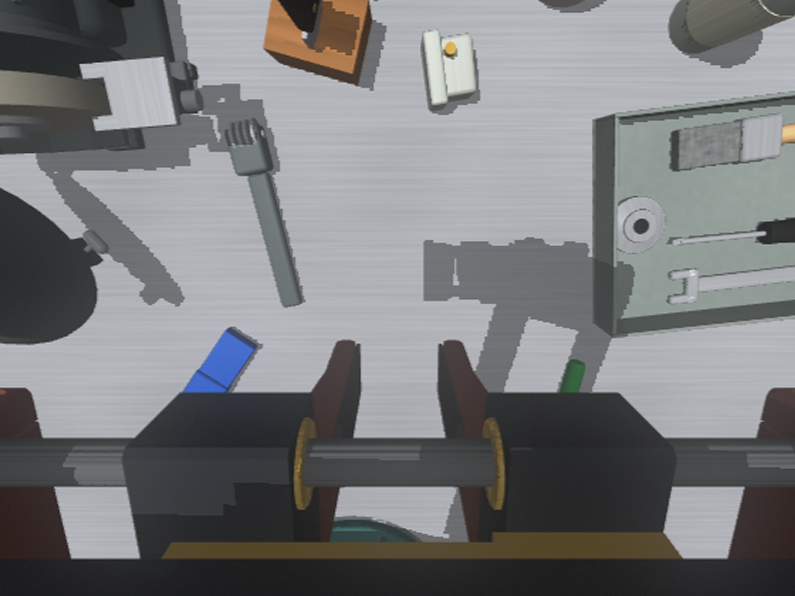

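The brush is in. For the dresser I'll flip the wrist so that the camera stays away from the rest.

Run:
```python
from h import *
a=np.radians(10.); p=np.array([413.8,58.2])+118*np.array([np.cos(a),np.sin(a)])
pick(p,a+np.pi,3,22)
_,c,t=tray(); d=c+R.from_euler('z',t).apply([26,-53,0])[:2]
place(d,t+np.pi/2,8,22)
movep([460,-390,330],down(0)); hold(.2); snap("wrist","t6"); print(observe()['time_s'])
```

```text
at [529.8  78.7   2.7] [-0.6  0.5 -0.4]
grip 21.9
lift grip 22.2 [-0.1  0.  -3.6]
t 104.8667
106.5917
```

View pics/t6.png

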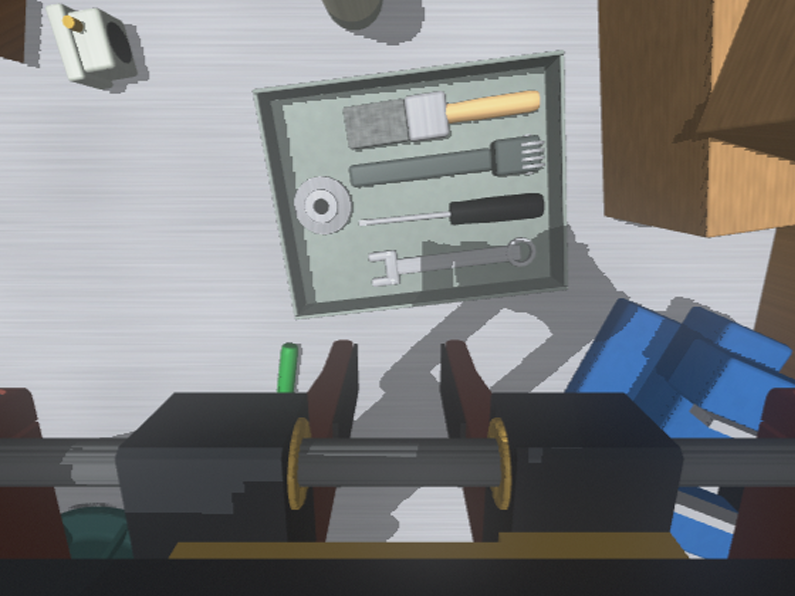

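All five parts lie within the tray walls. Next I'll locate the cover by overlaying a model of it on the images.

```bash
cat > cov.py <<'E'
from h import *
YG=np.radians(3.8); cg=np.array([607.3,160.8]); Rg=R.from_euler('z',YG).as_matrix()[:2,:2]
OG=cg-Rg@np.array([-125,-78])
def hinge(hx,hy): return OG+Rg@np.array([hx,hy])
def cpt(H,phi,along,out,z):  # point at distance along from hinge, out outward from hinge line plane
    d=Rg@np.array([-np.sin(phi),-np.cos(phi)]); n=Rg@np.array([-np.cos(phi),np.sin(phi)])
    return np.r_[H+along*d+out*n,z]
E
python3 - <<'E'
from cov import *
print(OG)
movep([420,150,330],down(0)); hold(.2); snap("wrist","c0"); print(observe()['time_s'])
a=np.linspace(0,2*np.pi,60)
outs=[]
for n in ("c0","g1"):
    m,im=load(n); k=2; im=cv2.resize(im,None,fx=k,fy=k,interpolation=cv2.INTER_CUBIC)
    for phi,col in ((0.9,(0,0,255)),(1.05,(0,255,255))):
        H=hinge(-156,90); P=np.array([cpt(H,phi,90+88*np.cos(t),8,125+88*np.sin(t)) for t in a]); q=w2px(m,P)*k
        cv2.polylines(im,[q.astype(int)],True,col,1)
        kk=w2px(m,[cpt(H,phi,160,28,105)])[0]*k; cv2.circle(im,tuple(kk.astype(int)),5,col,1)
    cv2.imwrite(f"pics/ov_{n}.png",cv2.resize(im,(795,596)))
E
```

```text
[726.85581931 246.91275208]
108.8
```

View pics/ov_c0.png

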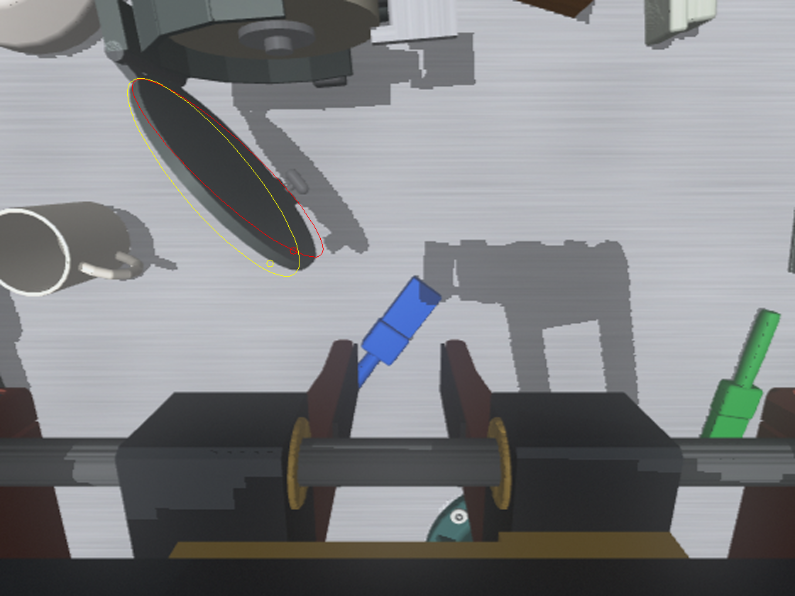

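View pics/ov_g1.png

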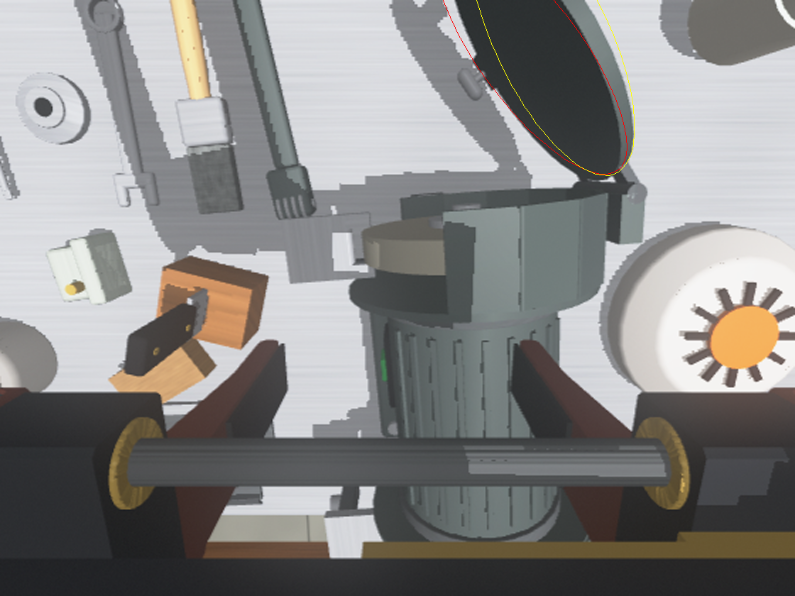

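The overlay matches an opening angle of about 0.93 rad, with the hinge where I assumed it. The mug (95 high) is lower than my finger height of 150. I'll push the cover along its arc with the fingers closed.

Run:
```python
from cov import *
H=hinge(-156,90); Z=150
def pose(phi,out): 
    p=cpt(H,phi,130,out,Z); return p,down(YG-phi+np.pi)
move_gripper(0.0)
p,q=pose(0.95,50); up=p.copy(); up[2]=330
print(p,inverse_kinematics(p,q))
movep(up,q); servo_line(p,vel=150); hold(.2); b=observe()['force']; print(observe()['time_s'])
for i,phi in enumerate(np.r_[np.arange(.95,.24,-.05)]):
    p,q=pose(phi,20); servo_line(p,q,vel=80); f=observe()['force']-b
    print(round(phi,2),f.round(1))
    if np.linalg.norm(f)>20: print("STOP");break
print(observe()['time_s'],observe()['tcp_pos'])
snap("scene","s5");m=camera_model("scene");im=cv2.imread("raw_s5.png")
u,v=w2px(m,[[560,240,150]])[0].astype(int); cv2.imwrite("pics/s5c.png",cv2.resize(im[v-60:v+60,u-80:u+80],None,fx=5,fy=5,interpolation=cv2.INTER_CUBIC))
```

```text
[433.01853515 282.569375   150.        ] [ 4.44519754e-01  3.22669112e-01  1.77407856e+00 -4.44089210e-16
  1.04484499e+00 -2.42599084e-01]
112.7333
0.95 [-0.2 -1.  -0.2]
0.9 [ 0.8 -0.1 -0. ]
0.85 [ 0.4 -0.7  0.6]
0.8 [ 0.3 -1.1 -0.2]
0.75 [ 0.2 -0.4  0.2]
0.7 [ 0.2 -0.7  0.3]
0.65 [ 0.3 -0.   0.3]
0.6 [0.9 0.1 0.1]
0.55 [-0.  -0.3  0.5]
0.5 [ 0.2 -0.5 -0.3]
0.45 [-0.1 -0.6 -1.6]
0.4 [ 0.7 -0.9 -0. ]
0.35 [ 1.3 -0.8 -0.1]
0.3 [-0.1 -0.2  0.1]
0.25 [ 0.8 -0.5  1.3]
116.7583 [521.73354922 202.28356708 150.00983016]
```

View pics/s5c.png

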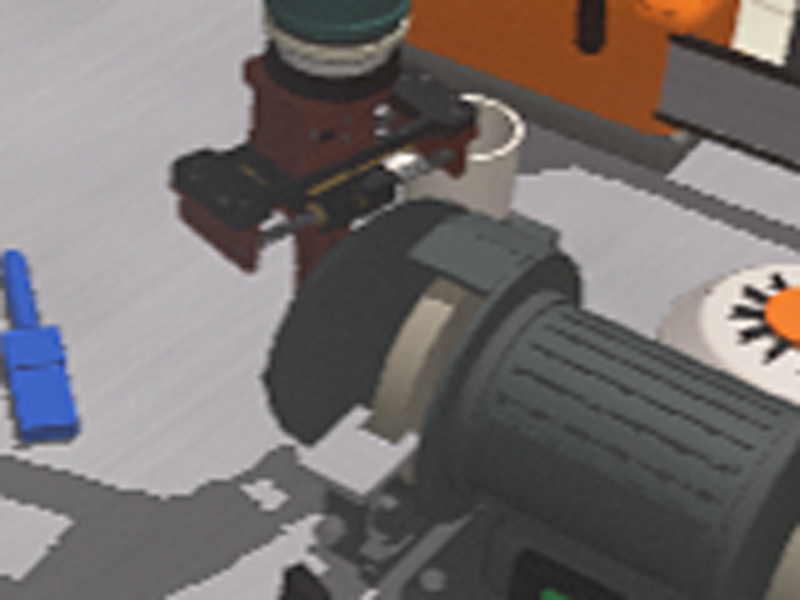

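The cover is swinging along freely. On through the catch.

Run:
```python
from cov import *
H=hinge(-156,90); Z=150
def pose(phi,out): 
    p=cpt(H,phi,130,out,Z); return p,down(YG-phi+np.pi)
b=np.array([0,0,0.])
for phi in np.r_[.22,.2,.18,np.arange(.16,-.1,-.01)]:
    p,q=pose(phi,20); servo_line(p,q,vel=40); o=observe(); f=o['force']-b; n=(Rg@np.array([1,0]))@f[:2]
    print(round(phi,2),f.round(1),o['tcp_pos'].round(1))
    if n<-14 or np.linalg.norm(f)>22: print("contact stop");break
hold(.3);print(observe()['force'].round(1),observe()['time_s'])
```

```text
0.22 [-0.1 -0.   0.3] [525.4 201.  150. ]
0.2 [ 1.1 -0.3  0.4] [528.  200.2 150. ]
0.18 [-0.4  0.6 -1.1] [530.7 199.5 150. ]
0.16 [ 0.3 -0.5 -0.4] [533.3 198.8 150. ]
0.15 [-0.2  0.2 -0.6] [534.5 198.5 150. ]
0.14 [-0.3 -0.5 -0.6] [535.9 198.2 150. ]
0.13 [ 0.7 -0.1 -1. ] [537.1 197.9 150. ]
0.12 [-3.3  1.   1.3] [537.8 197.7 150. ]
0.11 [-4.8  0.3  4.4] [538.7 197.4 149.9]
0.1 [-4.2  1.1  4.2] [540.5 197.1 149.9]
0.09 [-2.9 -0.5  2.3] [542.4 196.8 149.9]
0.08 [-2.3  0.3  0.7] [543.9 196.6 150. ]
0.07 [-0.9 -0.3 -0. ] [545.2 196.3 150. ]
0.06 [-0.5 -0.2 -0.9] [546.5 196.2 150. ]
0.05 [-0.2 -0.  -0.6] [547.8 196.2 150.1]
0.04 [ 0.3 -0.1 -0.3] [549.2 196.  150.1]
0.03 [-0.3 -0.6 -0.1] [550.3 195.8 150.1]
0.02 [-0.4 -0.4  0.6] [551.4 195.6 150. ]
0.01 [-0.8 -0.5 -0.1] [552.7 195.4 150. ]
-0.0 [-0.5  0.4  0.7] [554.  195.3 150. ]
-0.01 [-0.7 -0.2 -0.4] [555.3 195.2 150. ]
-0.02 [0.4 0.6 0.1] [556.6 195.1 150. ]
-0.03 [0.  0.1 0. ] [558.  195.1 150. ]
-0.04 [-4.9 -0.1  2.8] [558.2 194.9 149.9]
-0.05 [-8.3  0.7  6.4] [558.1 194.8 149.8]
-0.06 [-12.6  -0.    9.1] [558.  194.7 149.8]
-0.07 [-14.2  -0.7  11.8] [557.9 194.5 149.8]
contact stop
[-16.2   0.1  12. ] 123.8583
```

It passed the catch and then met a hard stop with about 16 N, so it is shut. Backing off to check.

Run:
```python
from cov import *
H=hinge(-156,90)
p=cpt(H,0,130,80,150); servo_line(p,vel=80); p[2]=330; servo_line(p,vel=200)
movep([480,100,330],down(0)); hold(.2); snap("wrist","e0")
movep([400,-150,350],down(0)); hold(.3); snap("scene","e1"); print(observe()['time_s'],observe()['force'])
m,im=load("e0")
im=cv2.resize(im,None,fx=1.42,fy=1.42)
for phi,c in ((0,(0,0,255)),(.2,(0,255,255))):
    q=w2px(m,np.array([cpt(H,phi,90+88*np.cos(t),8,125+88*np.sin(t)) for t in np.linspace(0,6.28,60)]))*1.42
    cv2.polylines(im,[q.astype(int)],True,c,1)
cv2.imwrite("pics/e0o.png",im)
```

```text
130.1667 [-0.70504993  0.10667693  0.58284587]
```

View pics/e0o.png

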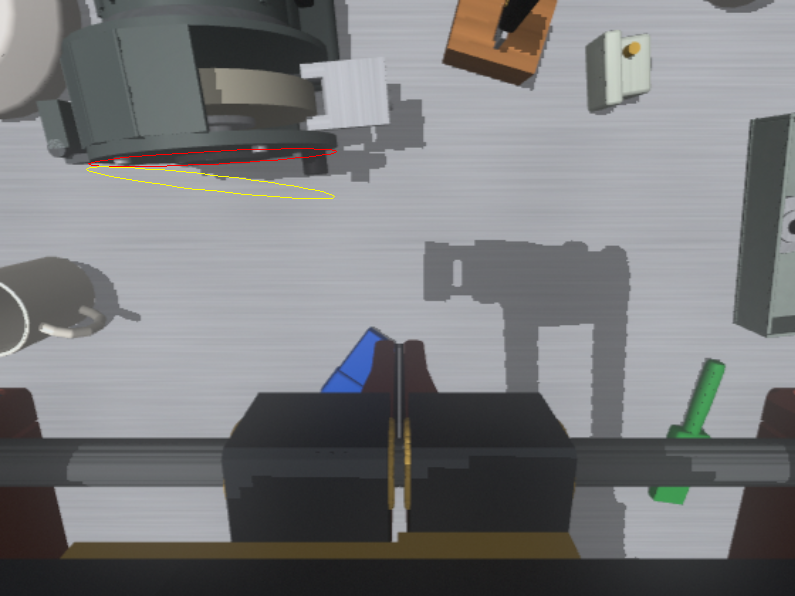

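View pics/e1.png

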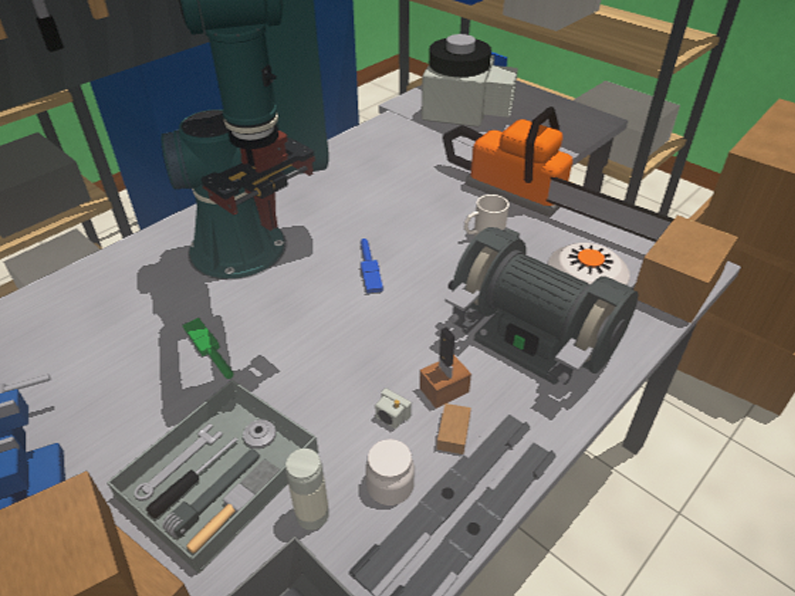

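The cover sits on the shut outline, not the 0.2 rad one. The gauge stands in its block, all five parts are in the tray, and the bystanders are where they started. Handing in.

```bash
python3 -c "
from cell import *
print(hand_in()); print(observe()['time_s'])"
```

```text
the job is handed in; nothing more can be done
None
the job is handed in; nothing more can be done
```

The whole job is done and was handed in at about 130 s of the 208 s allowed; `hand_in()` gives no verdict.

- **Gauging:** With the cover still open, I lowered the gauge into the gap until its shoulders met the rest, about 5 N at the expected height. I then drew it out and put it back in its block, where it seated at the same height it was taken from.
- **Tools:** The screwdriver, spanner, flange, wire brush (wooden handle) and dresser all lie inside the tray walls in the last pictures. The blue and green brushes were left alone.
- **Cover:** I pushed it through the catch, which took about 6 N, to a hard stop at about 16 N. After I backed off it lined up with the shut outline. I could not read its angle directly, so "caught" rests on the snap past the catch and that overlay.
- **Last checks:** In the final scene picture the gauge stands in its block and the arm is clear of everything. The bystanders show no visible movement. No check failed. The one small disagreement was that the tray measured about 5 mm smaller than its stated size, which did not affect the placing.

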